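Fit the parked knob on the D-shaft of a hold-to-run control and keep it pressed

TASK

Slide the removable knob out through the mouth of its steel parking clip, turn it so that its flat matches the flat on the control box's upright shaft, and push it fully home on the shaft. The control runs only while it is held in, so press the knob down until the sprung shaft is all the way in, and finish while still holding it pressed down: do not let go. Leave the other things on the bench where they are.

Things in the scene. Friction and masses are not known exactly. Their poses are not given: they have to be found in the camera images.
- knob_grip (a point): Loose black knob, 54 mm high, 90 g; point on its axis, 40 mm above its underside, in its grip: an upright bar 16 mm thick (flat sides to the knob's +y and -y), 44 mm long along x, 24 to 54 mm above the underside. One end of the bar (+x) is a pointer, with a pale line on top; the other is blunt. z up. A disc of 40 mm diameter lies 20 to 24 mm above the underside, under the bar.
- knob_bore (a point): Centre of the knob's underside. A D-shaped bore opens here, 16 mm deep, of 9 mm radius with a flat wall 5 mm from the axis on the pointer's side (+x). Round it is a dial skirt of 46 mm diameter, 8 mm high; above the skirt a round neck of 26 mm diameter, 8 to 20 mm above the underside. Axes as the knob: x to the pointer, z up.
- shaft_end (a point): Centre of the top end of the box's upright steel D-shaft, 92 mm above the bench when not pressed: 8 mm radius, one flat 4 mm from the axis, end chamfered 1.5 mm. x points out of the flat, z up; turns with the shaft (start: flat faces away from the robot, give or take 50 degrees). With the knob home its point knob_grip is 24 mm above this one. The shaft turns very stiffly (0.6 Nm).
- control_push (a joint): How far the sprung shaft is pressed down into the box, in m: 0 = up, 0.007 = fully in, at its stop. It takes about 3.5 N to start moving and 8.5 N at the stop.
- control_box: Grey cast control box screwed to the bench, 101 mm along x (125 mm with its low feet), 97 mm along y, top panel 62 mm above the bench. Origin: centre of its underside; -x side roughly to the robot. The shaft stands 8 mm to +x of the centre; a nut 5 mm high, 27 mm across, surrounds its foot.
- clip_seat (a point): Fixed parking clip of bent steel on a wooden block (92 mm along x, 66 mm along y, 30 mm high), 50 mm high in all: the spot on its base plate, 34 mm above the bench, below the parked knob (the block reaches 37 mm before it). z up, x to the clip's back wall (34 mm behind), mouth open to -x, roughly to the robot. The parked knob can rise by 4 mm at most and comes out only by sliding along -x.
- clip_mouth (a point): Middle of the clip's open mouth, between the tips of its fork, 30 mm to -x of clip_seat, 48 mm above the bench; axes as clip_seat. The fork plate is 4 mm thick, 46 to 50 mm above the bench, over the knob's skirt; its slot, 31 mm wide, takes the neck. The knob is clear of the clip once its axis is 25 mm or more beyond this point along -x.
- bar_clamp (a point): An obstacle, never moves: top of the upright end of a yellow bar clamp that stands on the right of the work, about 30 mm thick, from 0.1 to 0.36 m above the bench; its bar runs from it towards the robot, 0.12 m above the bench. Keep the arm and the gripper clear of it.
- screw_box: carton of screws with a green lid, 72x95x38 mm; bystander, origin at the centre of its underside.
- nail_set: steel nail set, a thin punch 118 mm long, 11 mm thick, lying down; bystander, origin at the centre of its underside.
- block_plane: metal block plane, 164x118x52 mm; bystander, origin at the centre of its underside.
- marking_gauge: wooden marking gauge, 199 mm long, 69 mm high; bystander, origin at the centre of its underside.
- caul_5: hardwood block 103x50x25 mm; bystander, origin at the centre of its underside.
- bench_dog_1: wooden bench dog, 26 mm across, 56 mm high, standing upright; bystander, origin at the centre of its underside.
Things that resemble listed ones, but are neither listed nor needed, are in the scene too. What is shaped like the part that bears knob_grip but pink is not meant.

How it is judged:
On the way, in this order (a step that is already met when the one before it is completed fails the run):
1. the knob has been slid out of the clip's mouth (x of knob_grip in the frame of clip_seat below -0.05 m), for 0.05 s.
2. the knob is fully home on the D-shaft, flat to flat (z of knob_grip in the frame of shaft_end between 0.0215 and 0.0268 m and horizontal distance between knob_grip and shaft_end below 0.005 m and angle between the z axis of knob_grip and the z axis of shaft_end, either way round below 0.15 rad), for 0.1 s.
At the end, for the whole second after the job is handed in: The knob is home on the shaft (shaft end at the end of its bore within about 2.5 mm, upright within 0.15 rad, on its axis within 5 mm) and the robot's fingers still hold it pressed, with the sprung shaft at least 4.5 mm in, at rest (all of step 2 and value of joint control_push above 0.0045 m and contact force between the fingers and knob above 2 N and linear speed of knob below 0.02 m/s); the arm keeps its last pose, push and grip.
It fails at once if a bystander on the bench is shoved more than 25 mm or knocked over (distance of any of screw_box, nail_set, block_plane, marking_gauge, caul_5, bench_dog_1 from where it was at the start of the episode above 0.025 m or angle between bench_dog_1's own z axis and vertical above 0.6 rad).
It also fails if it takes over 42 s, if anything falls off the work surface, if the arm or the gripper's body presses on something with over 40 N, if the wrist force passes 120 N, or if a joint passes its speed limit or range.

ROBOT

A 6-joint arm with a two-finger parallel gripper is mounted at the origin on a cart in front of the work surface, level with it; the furniture and walls round the work are solid. World frame = base frame: x ahead of the robot, y to its left, z up, the work surface at z = 0. Lengths are in m, angles in rad, forces in N, time in s.
With the tool pointing down it reaches from about 0.35 to 0.975 m from the base axis. Payload 4.9 kg.
Tool frame: the origin (TCP) lies on the front face of the gripper's body, between the roots of the fingers; the fingertips stand 73 mm ahead of it and the grasp point (between the pads) lies manip.tcp_to_grasp ahead of it (manip.tcp_to_grasp is the distance from the TCP to the grasp point, in m); z points along the fingers, y is the line along which they close (so a half turn about z gives the same grasp; the last joint's range is limited). The gripper opens to 85 mm and grips with 20 to 120 N. Pads are 22 mm wide; open, the fingers measure 114 mm over their backs; the gripper's body (76 mm by 85 mm) begins 54 mm behind the grasp point. The pads swing forward as they close: fully open they stand 13 mm farther back than shut.
Start: joints at [1.154, 0.053, 1.613, -0, 1.476, -0.119], TCP at [0.183, 0.597, 0.304] pointing down, gripper open.
Joint ranges: [-3.01, 3.01], [-1.01, 2.22], [0.06, 2.58], [-1.02, 4.17], [0.09, 2.62], [-3.14, 3.14]. Speed limits (rad/s): [2.57, 2.57, 3.14, 3.14, 3.14, 3.14].

INTERFACE

Orientations are given as a rotation vector (axis times angle).
In Python, from bench import manip gives the robot as it stands.
- The arm moves only by the tool jog_arm, never from a script. Its argument "moves" is a list of rows, each an object with "hand": the closure, from 0 (fully open) to 1 (shut); "translation": the shift along the tool's x, y, z in units of 0.75 m (1.0 is 0.75 m), a list of three; "turn": the turn about the tool's z in units of 60 degrees (1.0 is 60 degrees). A call has 1 to 12 rows; each row is the pose to reach, as a shift and turn from the pose commanded when the call began, along the tool's axes at that moment; what a row does not reach only later rows make up. A row lasts 1/10 s, in which the tool goes at most 50 mm and 8.59 degrees, less where a joint would pass 70% of its speed; a pose out of reach is approached as far as the arm can. A call with a number of a shift or a turn outside -1 to 1 is refused whole. A call with a gripper value outside its range is refused whole. The fingers move at their own pace and stop on an object; "squeeze" is the grip in N (left out, the last holds). Time passes only in rows, so rows that repeat a pose let the fingers close. It gives the time, the measured TCP pose, the force, the opening and the grip force at its end, in the units of the state.
- manip.sense(): the state, without advancing time (a new reading comes with each control period).
- manip.get_image(name): name is "scene" or "top"; returns a dict with "color" (400x640x3 uint8, red, green, blue), "depth" (400x640 float32, m along the optical axis (not along the pixel's ray), 0 where there is no reading), "mtx" (3x3 intrinsics, pixels), "rvec" (rotation vector, rad) and "tvec" (3), from world to camera coordinates, as OpenCV has them. Camera axes: x right, y down, z forward; pixel columns grow to the right and rows downward; lengths in m; the calibration is good to about 2 mm. A picture is of the moment at which its call begins.
- manip.finish_job(): hands the job in; it is judged then, once.
The state is a dict: "time": time; "joints": joint angles; "qd": joint speeds; "effort": joint torques, N m; "ee_pos": TCP position; "orientation": TCP orientation; "contact_force": force on the tool from outside, world axes, zero at the start; "ft_torque": the same for the moment, N m; "width": finger opening in m; "gripper_force": force on a finger pad.
Only numpy, scipy, OpenCV 4.12 (cv2) and the standard library are available. Lean on these libraries where they do the work, as an engineer would, in place of code of your own. Each camera call takes 0.05 s, during which the arm holds its last target. There are 200 camera calls.

## Working session

There is one attempt and no reset: what is moved stays moved. The work goes in short steps, Python scripts to look and compute and a tool call to move; the robot and the scene stay as the last step left them, time stands still between calls to the robot, and variables do not carry over. Pictures are saved under pics/ and viewed, at most 10 in all, crops included, and the job is handed in when it is done.

Besides the shell and the picture viewer there is one more tool, called after "Request:" as name([rows], argument=value, ...), one row to a line, values as JSON. jog_arm: Moves the arm, as the interface text tells. Its arguments: {"type":"object","properties":{"moves":{"type":"array"},"squeeze":{"type":"number"}},"required":["moves"]}

```bash
mkdir -p pics
python3 - <<'E'
from bench import manip
import cv2,numpy as np,pickle
print(manip.tcp_to_grasp, manip.sense())
for n in ("scene","top"):
    d=manip.get_image(n); pickle.dump(d,open(f"{n}0.pkl","wb"))
    cv2.imwrite(f"pics/{n}0.png",d["color"][:,:,::-1])
    R=cv2.Rodrigues(d["rvec"])[0]; print(n,d["mtx"].tolist(),(-R.T@d["tvec"].ravel()),R.tolist())
E
```

```text
0.0539 {'time': 0.0, 'joints': array([ 1.15399632e+00,  5.33658656e-02,  1.61428775e+00,  2.18779000e-05,
        1.47605706e+00, -1.18997002e-01]), 'qd': array([-0.00021315, -0.00030178,  0.00098042, -0.00262464,  0.00117694,
       -0.00093306]), 'effort': array([ 3.26384707e-04, -3.93679440e+01, -3.70173347e+01, -2.06354298e-04,
        7.10527820e-03,  3.03032471e-05]), 'ee_pos': array([0.18318442, 0.59704681, 0.30266104]), 'orientation': array([-0.4659779 , -3.10625248,  0.00319865]), 'contact_force': array([-0.30520545, -0.78910794,  0.11308711]), 'ft_torque': array([ 0.02992044,  0.01444256, -0.03704891]), 'gripper_force': 0.0, 'width': 0.0850938752773923}
scene [[458.2837816257261, 0.0, 327.5506404710296], [0.0, 458.2837816257261, 204.0886246830936], [0.0, 0.0, 1.0]] [ 0.03885333 -0.17506216  1.0252755 ] [[0.7190803845070808, -0.6948156151424303, 0.012436300550983104], [-0.5418683859961282, -0.5718166923214582, -0.6159580526630835], [0.4350885575088126, 0.436184515241879, -0.7876807829242172]]
top [[364.1536766838468, 0.0, 317.39756236463876], [0.0, 364.1536766838468, 200.91920121487158], [0.0, 0.0, 1.0]] [0.40182564 0.26922017 1.13897605] [[0.021193265949036366, -0.9993474949513367, 0.029247731756510367], [-0.994260901472014, -0.024135711908013446, -0.10422440796066285], [0.10486231583591259, -0.02687102054594844, -0.9941236557754515]]
```

View pics/scene0.png

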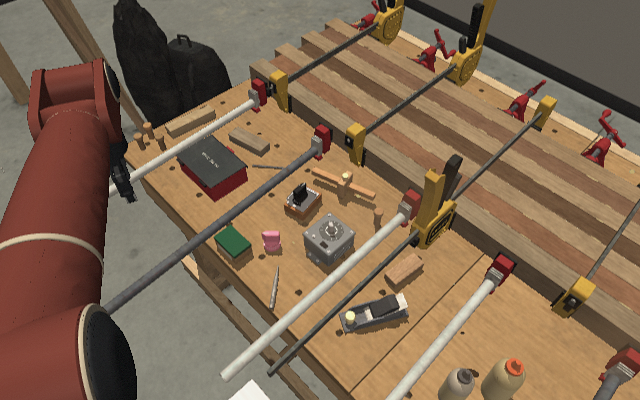

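View pics/top0.png

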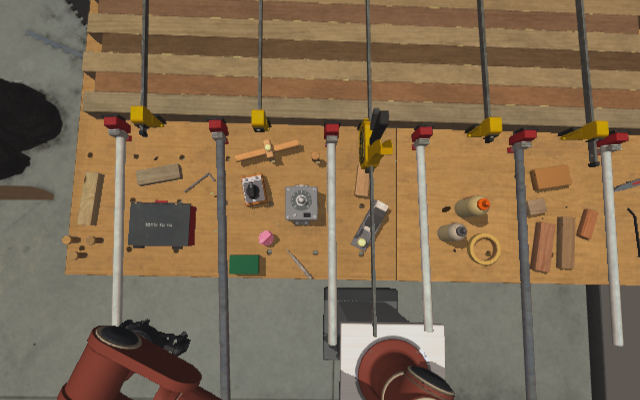

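The scene view shows the black knob in its clip at scene (300,195) / top (252,188), and the grey control box with its shaft at scene (331,230) / top (302,202). Possible mix-up for the knob: the pink lookalike at scene (271,240) / top (266,239), which is ruled out by its colour. I choose the black one and check it in a close crop.

Run:
```python
import cv2,numpy as np,pickle
s=pickle.load(open("scene0.pkl","rb"))["color"];t=pickle.load(open("top0.pkl","rb"))["color"]
a=cv2.resize(s[165:285,255:375],(560,560),interpolation=cv2.INTER_CUBIC)
a=cv2.resize(s[170:280,270:365],(400,463),interpolation=cv2.INTER_CUBIC)
b=cv2.resize(t[165:235,235:325],(400,311),interpolation=cv2.INTER_CUBIC)
o=np.zeros((463,800,3),np.uint8);o[:,:400]=a;o[:311,400:]=b
cv2.imwrite("pics/crop0.png",o[:,:,::-1])
```

```text
(no output)
```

View pics/crop0.png

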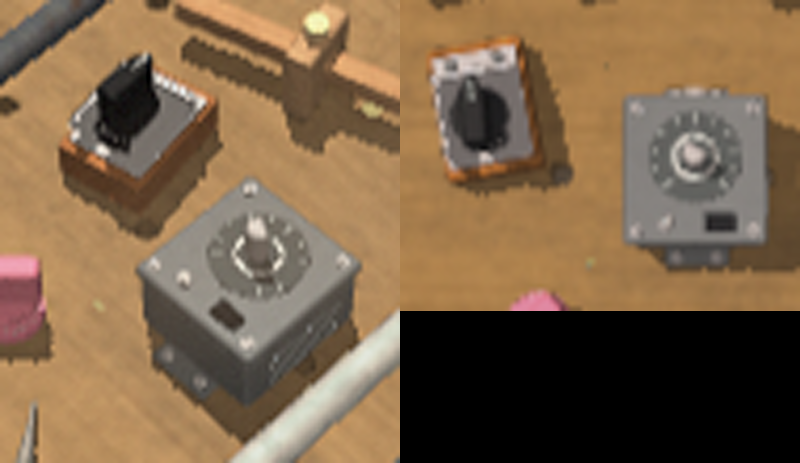

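Crop: black knob in the clip on the wooden block (top ≈(253,191)), pointer with a pale line away from the robot; box shaft at top ≈(301,200). Next I measure from depth points and zoom in on the shaft.

```bash
cat > h.py <<'E'
import cv2,numpy as np,pickle
def pts(d):
    z=d["depth"];v,u=np.mgrid[:400,:640];K=d["mtx"];R=cv2.Rodrigues(d["rvec"])[0]
    c=np.stack([(u-K[0,2])/K[0,0]*z,(v-K[1,2])/K[1,1]*z,z],-1)
    P=(c-d["tvec"].ravel())@R; P[z==0]=np.nan
    return P
def ray(d,u,v,h):
    K=d["mtx"];R=cv2.Rodrigues(d["rvec"])[0];C=-R.T@d["tvec"].ravel()
    r=R.T@np.array([(u-K[0,2])/K[0,0],(v-K[1,2])/K[1,1],1]);return C+r*(h-C[2])/r[2]
def proj(d,p): return cv2.projectPoints(np.array(p,float).reshape(-1,1,3),d["rvec"],d["tvec"],d["mtx"],None)[0].reshape(-1,2)
def near(P,c,r): return np.linalg.norm(P[...,:2]-np.array(c),axis=-1)<r
def show(n,P,m):
    q=P[m]; 
    if len(q)<5: print(n,len(q));return
    r=cv2.minAreaRect((q[:,:2]*1000).astype(np.float32)); print(n,len(q),"mean",q.mean(0).round(4),"rect",np.round(r[0],1),np.round(r[1],1),round(r[2],1))
E
python3 - <<'E'
from h import *
for n in("scene","top"):
    d=pickle.load(open(n+"0.pkl","rb"));P=pts(d);z=P[...,2]
    px={"scene":(300,195,331,230),"top":(253,188,302,202)}[n]
    k=ray(d,px[0],px[1],.07)[:2];s=ray(d,px[2],px[3],.085)[:2];print(n,k,s)
    show("knobtop",P,near(P,k,.05)&(z>.082)&(z<.094))
    show("plate",P,near(P,k,.07)&(z>.046)&(z<.054))
    show("block",P,near(P,k,.075)&(z>.024)&(z<.06))
    show("panel",P,near(P,s,.085)&(z>.058)&(z<.066))
    show("shaft",P,near(P,s,.03)&(z>.085)&(z<.097))
    m=near(P,(.62,.29),.6)&(z>.1)&(z<.16); show("bars",P,m)
ims=[]
for n,(u,v) in(("scene",(331,227)),("top",(301,199))):
    c=pickle.load(open(n+"0.pkl","rb"))["color"][v-12:v+12,u-12:u+12]
    ims.append(cv2.resize(c,(400,400),interpolation=cv2.INTER_NEAREST))
cv2.imwrite("pics/shaft0.png",np.hstack(ims)[:,:,::-1])
t=pickle.load(open("top0.pkl","rb"));P=pts(t)
# pipes: height and position of each crossing
for v in(200,240):
  for u in(220,221,222,331,332,333,334,370,371,372,373): print((u,v),P[v,u].round(3),end=' ')
print()
np.set_printoptions(linewidth=200)
print((P[192:208,293:311,2]*1000).round())
print(t["color"][192:208,293:311].mean(-1).round())
E
```

```text
scene [0.53433539 0.42710706] [0.50745546 0.28068998]
knobtop 82 mean [0.5385 0.4338 0.0878] rect [540.2 435.3] [44.5 18.2] 4.2
plate 104 mean [0.5455 0.4276 0.0482] rect [544.  436.5] [63.5 60.5] 12.7
block 548 mean [0.5398 0.4251 0.039 ] rect [550.  435.9] [94.8 66.8] 13.2
panel 1112 mean [0.5053 0.2864 0.0625] rect [508.3 268.8] [102.9 138.8] 1.8
shaft 30 mean [0.5139 0.2891 0.0912] rect [514.7 290.1] [13.2 12.4] 46.3
bars 37517 mean [0.8914 0.184  0.1249] rect [790.4 225.3] [1111.9  845.7] 55.5
top [0.54826594 0.43103953] [0.50875635 0.28542979]
knobtop 76 mean [0.5418 0.434  0.0876] rect [542.3 434.3] [42.3 15.5] 7.6
plate 106 mean [0.5567 0.436  0.0485] rect [548.3 435.5] [59.2 57.6] 12.6
block 542 mean [0.5516 0.4328 0.0399] rect [552.5 435.8] [92.2 66.4] 11.6
panel 980 mean [0.5099 0.2885 0.062 ] rect [510.4 269.4] [ 99.1 134.4] 1.5
shaft 20 mean [0.5166 0.2892 0.0911] rect [516.9 288.4] [11.7 11.6] 1.5
bars 40734 mean [0.8995 0.288  0.1248] rect [791.6 226.4] [1106.9  845.8] 55.0
(220, 200) [0.512 0.53  0.053] (221, 200) [0.512 0.526 0.055] (222, 200) [0.512 0.523 0.056] (33
[... 2576 characters left out ...]
2. 171. 114.  79. 110. 158.  96.  96.  97.  95.]
 [ 98.  98. 110. 173. 169.  98. 119. 158. 154. 128.  76.  63.  98. 129.  96.  96.  97.  96.]
 [ 99.  99. 102. 139. 197.  95.  90. 104.  92.  82.  65.  85. 111.  68.  77.  83. 117. 114.]
 [ 98.  98.  98. 111. 185. 178. 152.  97.  84.  85.  87. 115.  99.  59.  62.  87. 111. 109.]
 [ 98.  98.  98. 101. 134. 175. 187. 184. 180. 147. 121. 101.  66.  63.  86.  97.  98. 104.]
 [ 97. 103. 136. 116.  99. 116. 147. 165. 162. 136. 115.  89.  83.  91. 135.  97.  98. 116.]
 [111. 138. 140. 110.  98.  97.  98.  97.  96.  97.  97.  97.  96. 103. 141. 134.  96. 128.]
 [124. 124. 111.  97.  97.  97.  97.  97.  98.  98.  98.  96.  97.  99. 113. 123. 118. 133.]]
```

View pics/shaft0.png

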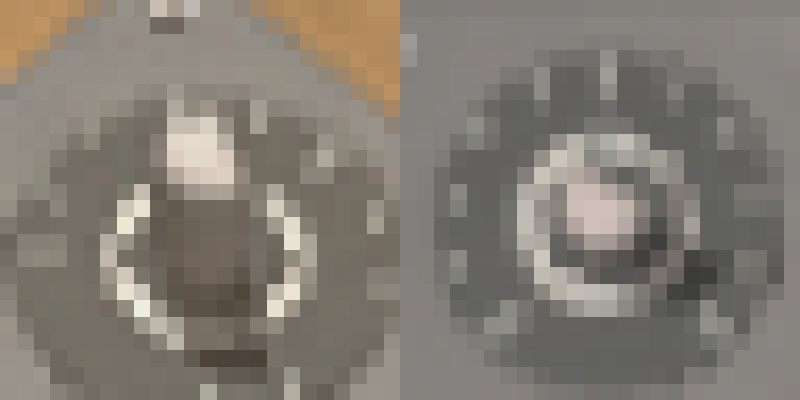

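Zoom: the D-shaped bright top is narrower along the scene image's left–right axis, and its straight edge is at the upper right in the top view. So the flat faces roughly −45° (towards +x, −y), which is within the stated range. Next: quantify it, plus the knob axis.

Run:
```python
from h import *
def pca(q,w=None):
    w=np.ones(len(q)) if w is None else w
    m=np.average(q,axis=0,weights=w);C=np.cov((q-m).T,aweights=w);l,V=np.linalg.eigh(C)
    return m,np.sqrt(l)*1000,np.degrees(np.arctan2(V[1,1],V[0,1]))
for n in("scene","top"):
    d=pickle.load(open(n+"0.pkl","rb"));P=pts(d);z=P[...,2];g=d["color"].astype(float).mean(-1)
    m=near(P,(.541,.434),.035)&(z>.083)&(z<.094)
    v,u=np.nonzero(m);q=np.array([ray(d,a,b,.088)[:2] for a,b in zip(u,v)])
    mm,s,a=pca(q);print(n,"bar (on z=.088)",mm.round(4),s.round(1),"long axis",a)
    K=d["color"][m];br=K.mean(1)>75;print(" pale px mean",q[br].mean(0) if br.any() else None,br.sum())
    # shaft top, bright weights
    m=near(P,(.515,.289),.02)&(z>.08); m=cv2.dilate(m.astype(np.uint8),np.ones((3,3)))>0
    u0,v0={"scene":(331,230),"top":(302,202)}[n]
    w=np.clip((g-120)/(195-120),0,1)*m
    if n=="scene": print(g[216:232,323:340].round().astype(int))
    v,u=np.nonzero(w>0);ww=w[v,u];q=np.array([ray(d,a,b,.092)[:2] for a,b in zip(u,v)])
    mm,s,a=pca(q,ww);print(n,"shaft",mm.round(4),s.round(1),"long axis",a,ww.sum())
```

```text
scene bar (on z=.088) [0.5386 0.4338] [ 4.9 12.7] long axis -172.3978156263873
 pale px mean [0.55421674 0.43895166] 9
[[130 136 142 141 141 105 103 136 139 139 142 133 132 133 139 134 132]
 [137 138 140 139 141 140 141 139 139 140 141 140 137 129 134 139 138]
 [141 140 140 141 142 139 142 141 142 141 141 141 141 140 135 133 135]
 [141 141 141 143 142 143 142 141 144 144 144 142 142 141 141 134 133]
 [142 142 144 145 136 134 151 132 131 134 132 140 141 143 141 142 139]
 [142 143 138 134 119 114 165 135 148 119 110 155 130 132 138 142 142]
 [135 143 118 111 108 109 187 187 205 143 104 156 109 110 122 131 136]
 [118 131 107 110 104 124 213 217 217 174 104 104 108 108 104 145 134]
 [108 107 107 109 107 129 204 215 216 202 119 107 109 107 123 165 132]
 [108 110 110 107 104 108 166 196 204 208 136 107 106 105 131 131 105]
 [110 109 107 119 186  88 114 148 158 160 124 122 163 110 106 106 109]
 [110 109 105 195 222  96  89 103 104 105 100 128 202 142 108 107 109]
 [110 110 118 227 131  88  92  97 101 102 100 105 151 215 125 108 108]
 [109 105 170 145 107  90  92 100 102 103 103 108 103 224 161 108 110]
 [111 108 182 109 103  98  94 101 102 104  97 109 100 138 164 109 108]
 [110 108 148 196 114 101  85  95 101  98  85 107  93 182 143 109 107]]
scene shaft [0.5153 0.292 ] [3.7 5.3] long axis -153.17017764605598 19.604444444444443
top bar (on z=.088) [0.5418 0.434 ] [ 4.4 12. ] long axis -172.79071778208927
 pale px mean [0.55575031 0.43582058] 13
top shaft [0.5184 0.2912] [3.3 5. ] long axis -147.2140511030935 16.17777777777778
```

Request:
jog_arm([
  {"hand": 0,"translation": [-0.518,-0.068,0.06],"turn": -0.407},
  {"hand": 0,"translation": [-0.518,-0.068,0.06],"turn": -0.407},
  {"hand": 0,"translation": [-0.518,-0.068,0.06],"turn": -0.407},
  {"hand": 0,"translation": [-0.518,-0.068,0.06],"turn": -0.407},
  {"hand": 0,"translation": [-0.518,-0.068,0.06],"turn": -0.407},
  {"hand": 0,"translation": [-0.518,-0.068,0.06],"turn": -0.407},
  {"hand": 0.3,"translation": [-0.518,-0.068,0.06],"turn": -0.407},
  {"hand": 0.3,"translation": [-0.518,-0.068,0.06],"turn": -0.407},
  {"hand": 0.3,"translation": [-0.518,-0.068,0.06],"turn": -0.407},
  {"hand": 0.3,"translation": [-0.518,-0.068,0.06],"turn": -0.407},
  {"hand": 0.3,"translation": [-0.518,-0.068,0.06],"turn": -0.407},
], squeeze=20)

```text
time: 1.2
ee_pos: [0.5389, 0.4352, 0.2586]
orientation: [0.203, -3.134, 0.0]
contact_force: [0.5, -0.6, -0.0]
width: 0.06
gripper_force: 0.0
```

Request:
jog_arm([
  {"hand": 0.3,"translation": [0,0,0.06],"turn": 0},
  {"hand": 0.3,"translation": [0,0,0.12],"turn": 0},
  {"hand": 0.3,"translation": [0,0,0.15],"turn": 0},
  {"hand": 0.3,"translation": [0,0,0.164],"turn": 0},
  {"hand": 0.3,"translation": [0,0,0.164],"turn": 0},
  {"hand": 0.3,"translation": [0,0,0.164],"turn": 0},
])

```text
time: 1.8
ee_pos: [0.5401, 0.4359, 0.138]
orientation: [-0.203, 3.132, 0.002]
contact_force: [0.8, 0.3, 0.9]
width: 0.06
gripper_force: 0.0
```

Run:
```python
from h import *
from bench import manip
ims=[]
for n,(u,v) in(("scene",(300,195)),("top",(253,185))):
    d=manip.get_image(n);pickle.dump(d,open(n+"1.pkl","wb"))
    ims.append(cv2.resize(d["color"][v-40:v+40,u-40:u+40],(400,400),interpolation=cv2.INTER_CUBIC))
cv2.imwrite("pics/pre.png",np.hstack(ims)[:,:,::-1]); s=manip.sense();print(s["ee_pos"],s["contact_force"])
```

```text
[0.54075714 0.43581445 0.13887544] [1.22749347 0.16561368 0.36584779]
```

View pics/pre.png

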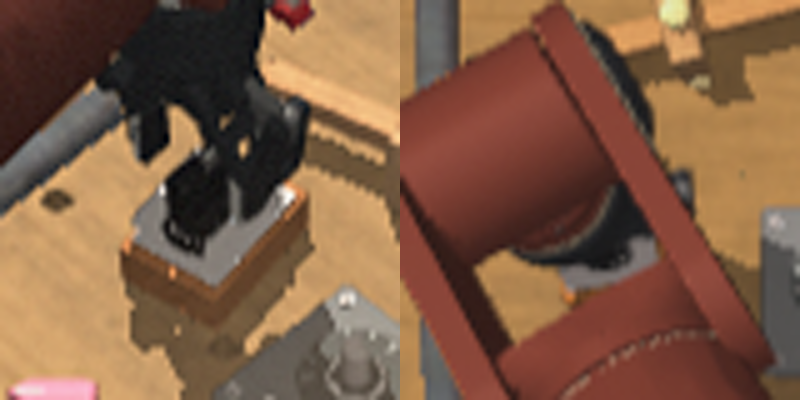

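The picture shows the open fingers on either side of the knob's bar, clear of the clip. I lower slightly and grip.

Request:
jog_arm([
  {"hand": 0.3,"translation": [0,0,0.004],"turn": 0},
  {"hand": 1,"translation": [0,0,0.004],"turn": 0},
  {"hand": 1,"translation": [0,0,0.004],"turn": 0},
  {"hand": 1,"translation": [0,0,0.004],"turn": 0},
  {"hand": 1,"translation": [0,0,0.004],"turn": 0},
  {"hand": 1,"translation": [0,0,0.004],"turn": 0},
  {"hand": 1,"translation": [0,0,0.004],"turn": 0},
  {"hand": 1,"translation": [0,0,0.004],"turn": 0},
], squeeze=60)

```text
time: 2.7
ee_pos: [0.5399, 0.4348, 0.1331]
orientation: [-0.202, 3.135, 0.0]
contact_force: [-0.8, -0.6, 1.3]
width: 0.0151
gripper_force: 58.6
```

Request:
jog_arm([
  {"hand": 1,"translation": [0,0,-0.0025],"turn": 0},
  {"hand": 1,"translation": [0.01,-0.001,-0.0025],"turn": 0},
  {"hand": 1,"translation": [0.025,-0.002,-0.0025],"turn": 0},
  {"hand": 1,"translation": [0.04,-0.0035,-0.0025],"turn": 0},
  {"hand": 1,"translation": [0.04,-0.0035,-0.0025],"turn": 0},
])

```text
time: 3.2
ee_pos: [0.5083, 0.4279, 0.1341]
orientation: [0.203, -3.133, 0.001]
contact_force: [0.5, -1.3, -1.3]
width: 0.0149
gripper_force: 58.5
```

Request:
jog_arm([
  {"hand": 1,"translation": [0.025,-0.0022,0],"turn": 0},
  {"hand": 1,"translation": [0.05,-0.0044,0],"turn": 0},
  {"hand": 1,"translation": [0.075,-0.0065,0],"turn": 0},
  {"hand": 1,"translation": [0.08,-0.007,0],"turn": 0},
  {"hand": 1,"translation": [0.08,-0.007,0],"turn": 0},
  {"hand": 1,"translation": [0.08,-0.007,-0.05],"turn": 0},
  {"hand": 1,"translation": [0.08,-0.007,-0.1],"turn": 0},
  {"hand": 1,"translation": [0.08,-0.007,-0.107],"turn": 0},
  {"hand": 1,"translation": [0.08,-0.007,-0.107],"turn": 0},
])

```text
time: 4.1
ee_pos: [0.4532, 0.4161, 0.2175]
orientation: [-0.201, 3.131, 0.004]
contact_force: [-0.4, -0.0, -0.9]
width: 0.0153
gripper_force: 58.6
```

Run:
```python
from h import *
from bench import manip
s=manip.sense();print(s)
ims=[]
for n in("scene","top"):
    d=manip.get_image(n);pickle.dump(d,open(n+"2.pkl","wb"))
    u,v=np.rint(proj(d,[s["ee_pos"][0],s["ee_pos"][1],.14])[0]).astype(int)
    ims.append(cv2.resize(d["color"][v-40:v+40,u-40:u+40],(400,400),interpolation=cv2.INTER_CUBIC));print(n,u,v)
cv2.imwrite("pics/held.png",np.hstack(ims)[:,:,::-1])
```

```text
{'time': 4.1, 'joints': array([ 6.21923656e-01,  9.42947547e-02,  1.71677481e+00, -1.18992670e-04,
        1.32552141e+00, -1.07688215e+00]), 'qd': array([ 0.00136824,  0.03399732,  0.05604337, -0.00046975, -0.00414283,
        0.00023653]), 'effort': array([ 6.67530578e-02, -4.11612117e+01, -3.67546856e+01,  1.29845808e-03,
        1.67298596e-02, -7.95779360e-04]), 'ee_pos': array([0.45320895, 0.41613248, 0.2175208 ]), 'orientation': array([-0.20070887,  3.13085895,  0.00400006]), 'contact_force': array([-0.41798087, -0.04881944, -0.92778624]), 'ft_torque': array([-0.02459079,  0.05403201, -0.03437338]), 'gripper_force': 58.625274896621704, 'width': 0.015269276159221244}
scene 278 197
top 253 219
```

View pics/held.png

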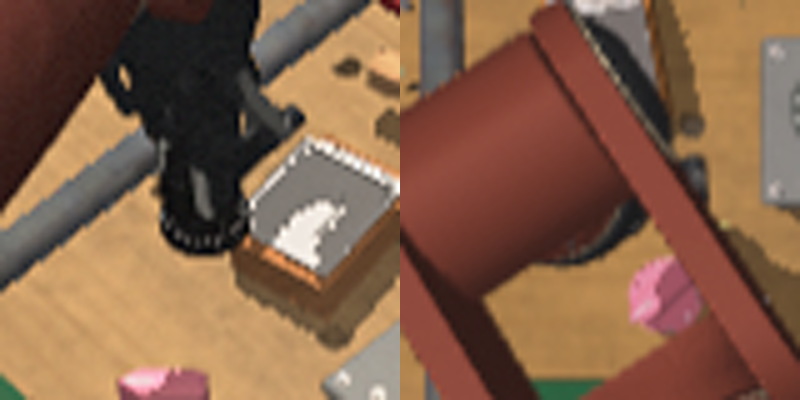

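The picture shows the knob held upright, with its dial skirt at crop x 160–250 and bottom edge at about y 255; the clip is empty. Next: check where the skirt sits relative to the TCP in the scene view, to get the bias to apply to the shaft.

Run:
```python
from h import *
d=pickle.load(open("scene2.pkl","rb"));c=d["color"].astype(int);g=c.mean(-1)
tcp=np.array([.4532,.4161,.2165])
k=tcp-[0,0,.099]
t=np.linspace(0,2*np.pi,200);ring=k+.023*np.c_[np.cos(t),np.sin(t),0*t]
top=proj(d,ring+[0,0,.008]);q=proj(d,ring);print("expected L,R,bottom,centre",q[:,0].min(),q[:,0].max(),q[:,1].max(),proj(d,k),"colL/R top",top[:,0].min(),top[:,0].max())
np.set_printoptions(linewidth=220)
print("cols 266..292");print(g[198:212,266:293].round().astype(int))
s=pickle.load(open("scene0.pkl","rb"));g=s["color"].astype(float).mean(-1)
w=np.zeros_like(g);w[222:227,328:334]=np.clip((g[222:227,328:334]-110)/105,0,1)
v,u=np.nonzero(w);ww=w[v,u];u0,v0=np.average(u,weights=ww),np.average(v,weights=ww)
print("shaft top centroid px",u0,v0,ww.sum(),ray(s,u0,v0,.092))
for nm,z,m in(("nut",.067,0),): 
    print("axis proj for (.516,.2885): z .092,.067,.062",proj(s,[[.516,.2885,.092],[.516,.2885,.067],[.516,.2885,.062]]))
print(g[222:242,320:344].round().astype(int))
```

```text
expected L,R,bottom,centre 269.0571738413897 287.39625453255513 210.0082080425644 [[278.23598862 202.73499214]] colL/R top 268.7751725266957 287.2155124209194
cols 266..292
[[156 158 163 170  59  12  17  21  19  19  14  66  98  91  45  25  21  22  23  38  65  68 215 126 121 122 123]
 [147 153 160 159  86  23  14  19  20  15  16  42  82 102  65  23  22  24  19  38  75  82 102 121 121 122 120]
 [148 149 155 138 104  27  38  15  18  18  17  17  40  81  52  22  24  22  20  15  53  47 133 123 121 123 121]
 [152 151 155 146  48  59  43  21  18  17  25  25  20  21  21  21  33  20  17  58  52  31 181 126 121 121 122]
 [158 160 160 163  29  70  23  35  20  20  22  22  21  22  18  13  34  20  56  70  38   9 173 124 121 122 120]
 [157 161 163 163  58  11  16  71  43  22  22  19  15  19  16  18  37  21  64  33  17  25 116 127 122 121 120]
 [157 158 162 162 128  23  17  72  47  64  24  39  20  62  23  62  45  23  20  37  34 105  96 108 126 123 136]
 [156 154 159 158 165  87  16  13  17  72  22  58  27  75  22  82  26  22  21  24  68 147  80  77 108 105 155]
 [151 152 156 154 160 144  86  34  16  
[... 2153 characters left out ...]
4 146]
 [136 106 110 109 110 109 109 105 129 177 110 109 111  89  94 110 106 107 111 109 108 106 140 145]
 [146 125 104 110 110 111 110 110 107 109  89  67  66  68  66 112 108 108 107 108 103 125 147 145]
 [147 150 103 101 110 110 110 111 112 110 112 110  91  89  85 107 145 110 109 103 124 147 146 146]
 [147 145 128 117 106 113 110 108 110 108 108 165 113 114 112 108 171 102  93 118 147 147 146 146]
 [147 146 148 149 126 132 120  98 105 109 106 171 111 110 105 116 129 114 110 148 147 147 146 144]
 [146 150 131 135 151 152 141 113 122 118 115 137 114 110 122 137 124 150 150 147 148 146 146 147]
 [151 136  88  93 130 151 150 151 151 134 135 134 134 129 147 149 147 147 146 146 146 146 150 145]]
```

Run:
```python
from h import *
from bench import manip
s=manip.sense();print(s["ee_pos"],s["orientation"])
A=[manip.get_image("scene") for _ in range(4)]
print(manip.sense()["ee_pos"])
d=A[0];d["depth"]=np.median([a["depth"] for a in A],0);P=pts(d);g=d["color"].astype(float).mean(-1)
np.set_printoptions(linewidth=220)
print((P[186:211,268:290,2]*1000).round().astype(int))
m=(g<110)&(P[...,2]>.10)&(P[...,2]<.135);m[:, :266]=0;m[:,292:]=0;m[:185]=0;m[212:]=0
q=P[m];print(len(q),q.min(0),q.max(0))
# rim sides: for each column the lowest dark pixel
for u in range(270,289,2):
    v=np.nonzero(m[:,u])[0]; print(u,v.max() if len(v) else None,P[v.max(),u].round(4) if len(v) else None)
pickle.dump(d,open("scene3.pkl","wb"))
```

```text
[0.45153491 0.41503834 0.21372573] [ 2.00947304e-01 -3.13372459e+00  1.55089904e-03]
[0.45099006 0.41488501 0.21295214]
[[187 188 188 183 182 208 211 212 217 213 212 208 205 191 192 193 194 229 232 230 236 237]
 [183 184 180 181 179 177 206 211 213 211 207 204 193 192 194 194 194 195 228 230 232 236]
 [168 178 180 179 179 175 172 196 207 208 205 202 192 193 194 196 195 196 223 226 228 232]
 [163 175 177 177 173 171 169 193 195 199 199 197 193 193 194 195 196 218 221 222 224 229]
 [ 45 170 173 174 172 168 168 178 191 194 195 196 194 194 195 198 211 213 216 218 221 223]
 [ 42 165 169 169 168 169 169 169 186 190 194 192 190 190 193 205 208 210 213 215 219 220]
 [ 36 158 164 167 169 168 168 168 185 187 189 190 187 188 198 201 204 206 208 212 214 109]
 [  0 151 167 169 169 168 168 169 180 183 185 186 180 192 195 197 201 202 203 209  -1   0]
 [  1 166 168 168 168 168 171 168 174 176 179 173 178 184 194 193 196 197 202   0  -1   0]
 [ -1  -6 167 169 168 169 169 167 169 173 170 169 174 173 190 190 193 195  -1   2  -1  49]
 [ -6 -12 164 166 169 167 167 167 166 166 168 165 169 170 168 173 189 
[... 961 characters left out ...]
122 121 123 122 121 124 120 120 121 121 121 116  31  30  31]
 [  1   2   1  57 120 119 124 121 123 123 122 124 123 124 120 121 118 118  20  22  27  27]
 [  1  -1   1   1  60 117 122 121 121 120 121 122 120 122 118 117  62  12  16  18  21  23]
 [  0   0   1   1   0   3  58 115 119 118 118 118 117 116  56  -2   6  11  13  13  16  21]]
99 [0.43049377 0.39171156 0.11582114] [0.47282395 0.42898146 0.13497829]
270 205 [0.4327 0.4235 0.1194]
272 207 [0.4319 0.4145 0.1204]
274 208 [0.4319 0.4064 0.124 ]
276 209 [0.4349 0.4027 0.1207]
278 209 [0.4384 0.3992 0.1209]
280 209 [0.4424 0.3963 0.1201]
282 209 [0.4468 0.394  0.1183]
284 208 [0.4526 0.3931 0.118 ]
286 207 [0.4593 0.3935 0.1158]
288 None None
```

Request:
jog_arm([
  {"hand": 1,"translation": [-0.02,-0.05,0],"turn": 0.14},
  {"hand": 1,"translation": [-0.04,-0.1,0],"turn": 0.28},
  {"hand": 1,"translation": [-0.063,-0.1755,0],"turn": 0.42},
  {"hand": 1,"translation": [-0.063,-0.1755,0],"turn": 0.56},
  {"hand": 1,"translation": [-0.063,-0.1755,0],"turn": 0.7},
  {"hand": 1,"translation": [-0.063,-0.1755,0.01],"turn": 0.823},
  {"hand": 1,"translation": [-0.063,-0.1755,0.01],"turn": 0.823},
  {"hand": 1,"translation": [-0.063,-0.1755,0.01],"turn": 0.823},
  {"hand": 1,"translation": [-0.063,-0.1755,0.01],"turn": 0.823},
  {"hand": 1,"translation": [-0.063,-0.1755,0.01],"turn": 0.823},
])

```text
time: 5.4
ee_pos: [0.5153, 0.2911, 0.2077]
orientation: [1.124, 2.933, 0.0]
contact_force: [-0.4, -0.0, -0.4]
width: 0.0149
gripper_force: 58.9
```

Run:
```python
from h import *
from bench import manip
ims=[]
A=[manip.get_image("scene") for _ in range(6)]
t=manip.get_image("top");s=manip.sense();print(s["time"],s["ee_pos"],s["orientation"],s["contact_force"],np.degrees(2*np.arctan2(s["orientation"][1],s["orientation"][0])-np.pi/2)%360)
d=A[-1];d["depth"]=np.median([a["depth"] for a in A[2:]],0);P=pts(d);z=P[...,2];g=d["color"].astype(float).mean(-1)
e=s["ee_pos"];zt=e[2]-.0993+.008
m=near(P,e[:2],.035)&(abs(z-zt)<.005)
ims=[]
q=P[m];
# front edge points: outermost by azimuth seen from TCP; circle fit r=23
from scipy.optimize import least_squares
v,u=np.nonzero(m);E=[]
for c in np.unique(u):
    r=v[u==c].max(); 
    E.append(ray(d,c,r+.3,zt-.006)[:2])
E=np.array(E);f=least_squares(lambda p:np.hypot(*(E-p).T)-.023,e[:2],loss="soft_l1",f_scale=.001)
print("skirt centre",f.x,"minus tcp",f.x-e[:2],"res mm",np.abs(f.fun).mean()*1000, "skirt z",np.median(q[:,2]),zt)
for d,p in((d,(e[0],e[1],.12)),(t,(e[0],e[1],.12))):
    u,v=np.rint(proj(d,p)[0]).astype(int)
    ims.append(cv2.resize(d["color"][v-30:v+30,u-30:u+30],(400,400),interpolation=cv2.INTER_CUBIC))
cv2.imwrite("pics/above.png",np.hstack(ims)[:,:,::-1])
```

```text
5.75 [0.5152735  0.29093974 0.20760454] [1.12602196e+00 2.93275942e+00 9.41502144e-05] [-0.00298279  0.49446386 -0.02078104] 47.99178962142124
skirt centre [0.51814562 0.2911487 ] minus tcp [0.00287212 0.00020896] res mm 0.7509477432312791 skirt z 0.11661016479792795 0.11630454015145891
```

View pics/above.png

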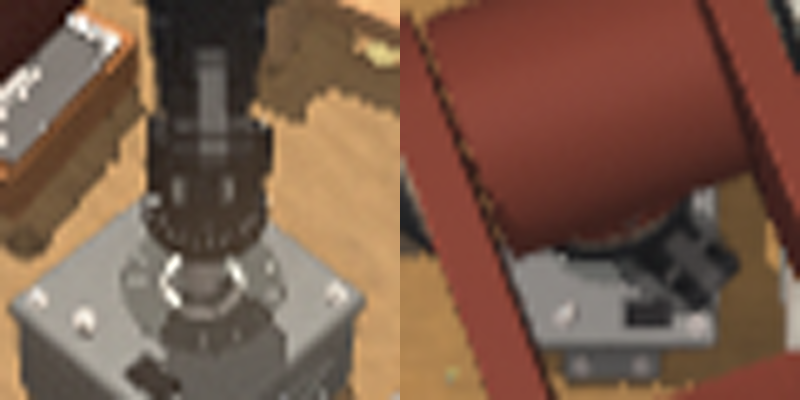

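The picture shows the skirt directly over the nut ring and shaft (skirt centre about 207 px, ring about 203 px in the left crop). I correct by 1 mm and descend until it presses lightly.

Request:
jog_arm([
  {"hand": 1,"translation": [0,-0.0016,0.01],"turn": 0},
  {"hand": 1,"translation": [0,-0.0016,0.02],"turn": 0},
  {"hand": 1,"translation": [0,-0.0016,0.024],"turn": 0},
  {"hand": 1,"translation": [0,-0.0016,0.028],"turn": 0},
  {"hand": 1,"translation": [0,-0.0016,0.028],"turn": 0},
  {"hand": 1,"translation": [0,-0.0016,0.028],"turn": 0},
  {"hand": 1,"translation": [0,-0.0016,0.028],"turn": 0},
])

```text
time: 6.45
ee_pos: [0.5146, 0.2902, 0.1863]
orientation: [1.126, 2.932, 0.001]
contact_force: [3.3, 3.0, -2.4]
width: 0.015
gripper_force: 58.6
```

Request:
jog_arm([
  {"hand": 1,"translation": [0,0.0013,0],"turn": 0},
  {"hand": 1,"translation": [0,0.0013,0],"turn": 0},
  {"hand": 1,"translation": [0,0.0013,0.003],"turn": 0},
  {"hand": 1,"translation": [0,0.0013,0.003],"turn": 0},
  {"hand": 1,"translation": [0,0.0013,0.003],"turn": 0},
])

```text
time: 6.95
ee_pos: [0.515, 0.2906, 0.1842]
orientation: [-1.126, -2.933, 0.001]
contact_force: [0.5, 1.1, -1.5]
width: 0.0148
gripper_force: 59.0
```

Request:
jog_arm([
  {"hand": 1,"translation": [0,0.0005,0.005],"turn": 0},
  {"hand": 1,"translation": [0,0.0005,0.01],"turn": 0},
  {"hand": 1,"translation": [0,0.0005,0.0135],"turn": 0},
  {"hand": 1,"translation": [0,0.0005,0.0135],"turn": 0},
  {"hand": 1,"translation": [0,0.0005,0.0135],"turn": 0},
  {"hand": 1,"translation": [0,0.0005,0.0135],"turn": 0},
])

```text
time: 7.55
ee_pos: [0.5154, 0.2909, 0.1745]
orientation: [1.126, 2.933, -0.001]
contact_force: [-0.2, -2.6, 2.7]
width: 0.0153
gripper_force: 59.4
```

Request:
jog_arm([
  {"hand": 1,"translation": [0,-0.0003,0.003],"turn": 0},
  {"hand": 1,"translation": [0,-0.0003,0.006],"turn": 0},
  {"hand": 1,"translation": [0,-0.0003,0.008],"turn": 0},
  {"hand": 1,"translation": [0,-0.0003,0.008],"turn": 0},
  {"hand": 1,"translation": [0,-0.0003,0.008],"turn": 0},
  {"hand": 1,"translation": [0,-0.0003,0.008],"turn": 0},
], squeeze=80)

```text
time: 8.15
ee_pos: [0.5155, 0.291, 0.1689]
orientation: [1.126, 2.932, 0.001]
contact_force: [-2.3, -0.7, 6.2]
width: 0.015
gripper_force: 83.2
```

Run:
```python
from bench import manip
import numpy as np
L=[]
for _ in range(6):
    manip.get_image("scene");s=manip.sense();L.append(np.r_[s["ee_pos"],s["contact_force"],s["width"],s["gripper_force"]])
print(np.mean(L,0).round(4),np.std(L,0).round(4),s["orientation"])
```

```text
[ 5.15500e-01  2.91000e-01  1.68900e-01 -2.15720e+00 -1.54420e+00
  6.23710e+00  1.47000e-02  8.32029e+01] [0.000e+00 0.000e+00 0.000e+00 4.938e-01 2.532e-01 4.084e-01 2.000e-04
 3.000e-04] [1.12617656e+00 2.93217790e+00 7.81438771e-04]
```

Request:
jog_arm([
  {"hand": 1,"translation": [0,0,0.001],"turn": 0},
  {"hand": 1,"translation": [0,0,0.002],"turn": 0},
  {"hand": 1,"translation": [0,0,0.0026],"turn": 0},
  {"hand": 1,"translation": [0,0,0.0026],"turn": 0},
  {"hand": 1,"translation": [0,0,0.0026],"turn": 0},
  {"hand": 1,"translation": [0,0,0.0026],"turn": 0},
])

```text
time: 9.05
ee_pos: [0.5156, 0.291, 0.168]
orientation: [1.126, 2.932, 0.001]
contact_force: [-3.4, -2.7, 11.0]
width: 0.0144
gripper_force: 84.1
```

Run:
```python
from h import *
from bench import manip
L=[]
for _ in range(6):
    d=manip.get_image("scene");s=manip.sense();L.append(np.r_[s["ee_pos"],s["contact_force"],s["width"],s["gripper_force"]])
print(np.mean(L,0).round(4),s["time"])
u,v=np.rint(proj(d,(.515,.29,.09))[0]).astype(int)
cv2.imwrite("pics/end.png",cv2.resize(d["color"][v-35:v+35,u-35:u+35],(500,500),interpolation=cv2.INTER_CUBIC)[:,:,::-1])
```

```text
[ 5.15700e-01  2.91100e-01  1.68000e-01 -3.78760e+00 -2.68690e+00
  1.04941e+01  1.45000e-02  8.40650e+01] 9.35
```

View pics/end.png

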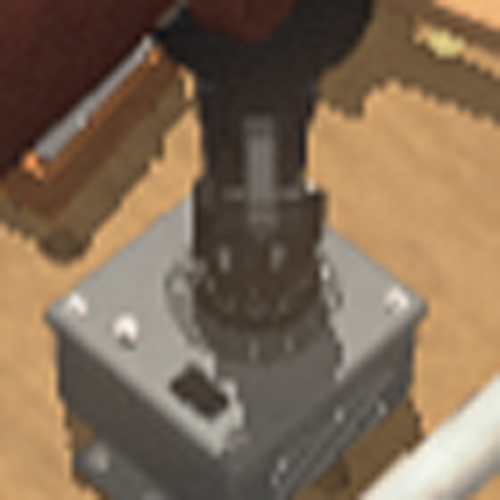

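The picture shows the knob down over the nut on the box, upright and still gripped. The force (about 11 N, against 8.5 N at the stop) and the height (underside about 69 mm) both match the shaft being fully in.

```bash
python3 -c "
from bench import manip
print(manip.finish_job())"
```

```text
the job is handed in; nothing more can be done
None
```

I slid the knob out of the clip, fitted it flat to flat on the shaft, pressed it down to the stop (about 11 N) and handed the job in at about 9.4 s with the fingers still holding it; the hand-in returned no verdict.

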